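Heft the counterweights and case the heavy one

TASK

Three tonearm counterweights on the cart look exactly alike, but one has a tungsten core and is more than twice as heavy as the others: find it by lifting and feeling the weight, stand it on the green pad in the walnut case and shut the lid fully without slamming it. Set weights down gently instead of dropping them, leave the two light ones standing upright on the cart top, and do not shift or knock over the eyepiece, the heater housing or the stylus rack standing close beside them.

Things in the scene. Friction and masses are not known exactly. Their poses are not given: they have to be found in the camera images.
- weight_a: Upright aluminium counterweight, a plain cylinder 44 mm across and 36 mm high with a thin dark band and a small black dot on top; loose, rigid, closed. Origin: centre of its underside, z up; its yaw has no visible meaning. The three are identical to look at; which of them has the heavy core changes from start to start. A light one weighs about 0.16 kg in all, the heavy one 0.39 to 0.47 kg.
- weight_b: Upright aluminium counterweight, a plain cylinder 44 mm across and 36 mm high with a thin dark band and a small black dot on top; loose, rigid, closed. Origin: centre of its underside, z up; its yaw has no visible meaning. The three are identical to look at; which of them has the heavy core changes from start to start. A light one weighs about 0.16 kg in all, the heavy one 0.39 to 0.47 kg.
- weight_c: Upright aluminium counterweight, a plain cylinder 44 mm across and 36 mm high with a thin dark band and a small black dot on top; loose, rigid, closed. Origin: centre of its underside, z up; its yaw has no visible meaning. The three are identical to look at; which of them has the heavy core changes from start to start. A light one weighs about 0.16 kg in all, the heavy one 0.39 to 0.47 kg.
- case: Walnut case fixed on the cart, 140 mm (its x) by 200 mm (its y), rim 55 mm high, walls 7 mm. Origin: centre of underside; x points from its front to the hinge side, y along the hinge. A 7 mm rim-high wall along x at its middle splits it into two bays, each 126 mm (x) by about 90 mm (y): the -y bay holds the green pad, the +y bay is filled 26 mm deep with dark foam.
- pad: Green pad lying on the floor of the -y bay of the case, 122 mm (case x) by 86 mm (case y), 4 mm thick. Origin: centre of its underside, 7 mm above the cart top, so its upper face is 11 mm above the cart top and 44 mm below the rim. Axes as the case.
- lid (a joint): Hinge angle of the walnut, brass-cornered lid in rad: 0 = shut on the rim (lid level), about 1.57 = standing upright on the hinge side, 1.9 = end stop, leaning back away from the bays. It starts wide open. A stiff hinge holds the lid wherever it is left; push it shut: about 2 N near its free edge turns it.
- lid_hinge (a point): Middle of the hinge line, along the upper edge of the case's +x side on the underside of the lid. From here the lid reaches 140 mm to its free edge and 100 mm either way along the case y; it is 8 mm thick.
- lid_handle (a point): Outer end of a brass knob on the outer face of the lid (the upper face when shut), 110 mm from the hinge line, in the middle; the knob is about 30 mm across at most and stands 35 mm off the face.
- eyepiece: Chrome microscope eyepiece standing upright, round, 30 mm across at most and 56 mm high, loose; origin: centre of its underside. Stands close to weight_a. Must be left alone.
- heater: Black finned heater coil housing, 33.5 mm square and 38 mm high with a copper stud of 14 mm diameter and 6 mm height on top, loose; origin: centre of its underside. Stands close to weight_b. Must be left alone.
- stylus_rack: Small wooden block, 26 mm (its x) by 62 mm (its y) by 18 mm high, with three clear tubes holding styli upright in a row along its y, 15 mm across, tops with brass caps 58 mm above the cart; one loose piece; origin: centre of its underside. Stands close to weight_c. Must be left alone.
Not all that is in view belongs to the job. Leave any red or turquoise look-alike of the weight_b alone.

How it is judged:
By the outcome, as a careful person would: the job done as asked, in the order asked, and still so for the second after the job is handed in, with the robot touching nothing.
It also fails if it takes over 72 s, if anything falls off the work surface, if the arm or the gripper's body presses on something with over 40 N, if the wrist force passes 120 N, or if a joint passes its speed limit or range.

ROBOT

A 7-joint arm with a two-finger parallel gripper is mounted at the origin on the work surface. World frame = base frame: x ahead of the robot, y to its left, z up, the work surface at z = 0. Lengths are in m, angles in degrees, forces in N, time in s.
With the tool pointing down it reaches from about 0.425 to 0.875 m from the base axis. Payload 4.7 kg.
Tool frame: the origin (TCP) lies where the fingers leave the gripper's body, on its centre line; the fingertips stand 70 mm ahead of it and the grasp point (between the pads) lies 51 mm ahead of it (env.tip_reach is the distance from the TCP to the fingertips, in m); z points along the fingers, x is the direction in which the jaws open and shut, and the axes are right-handed (so a half turn about z gives the same grasp; the last joint's range is limited). The gripper opens to 87 mm and grips with 3 to 60 N. Pads are 19 mm wide; open, the fingers measure 117 mm over their backs; the gripper's body (75 mm by 190 mm) begins 51 mm behind the grasp point.
Start: joints at [76.725, 18.392, -4.016, 83.108, 1.295, 78.541, -3.26], TCP at [0.158, -0.63, 0.292] pointing down, gripper open.
Joint ranges: [-163.93, 163.93], [-17.29, 119.83], [-79.2, 71.16], [3.27, 140.29], [-89.18, 269.18], [5.43, 117.66], [-154.24, 154.24]. Speed limits (degrees/s): [147.25, 147.25, 180, 180, 180, 180, 180].

INTERFACE

Orientations are given as [roll, pitch, yaw] about the fixed x, y, z axes, in that order (R = Rz(yaw) Ry(pitch) Rx(roll)).
In Python, from cell import env, optics, order gives the robot as it stands.
- The arm moves only by the shell command python3 -m creep 'ROWS' [FORCE]. ROWS is JSON, a list of rows, each a list of 7 numbers: the shift along the tool's x, y, z in cm, then the turn, a rotation vector about the tool's x, y, z in rad, then the opening, from 0 (shut) to 1 (fully open). A call has 1 to 20 rows; each row shifts and turns the pose as measured when the row begins, along the tool's axes as they then stand; what a row does not reach is not made up. A row lasts 1/10 s, in which the tool goes at most 50 mm and 8.59 degrees, less where a joint would pass 70% of its speed; a pose out of reach is approached as far as the arm can. A call with a gripper value outside its range is refused whole. The fingers move at their own pace and stop on an object; FORCE is the grip in N (left out, the last holds). Time passes only in rows, so rows that do not move let the fingers close. It gives the time, the measured TCP pose, the force and the opening at its end, in the units of the state.
- env.get_obs(): the state, without advancing time (a new reading comes with each control period).
- optics.read_camera(name): name is "side" or "top"; returns a dict with "frame" (400x640x3 uint8, blue, green, red), "z_map" (400x640 float32, m along the optical axis (not along the pixel's ray), 0 where there is no reading), "fx", "fy", "cx", "cy" (pixels), "R" (3x3) and "t" (3): a world point X has camera coordinates R X + t. Camera axes: x right, y down, z forward; pixel columns grow to the right and rows downward; lengths in m; the calibration is good to about 2 mm. A picture is of the moment at which its call begins.
- order.sign_off(): hands the job in, once; it reports no verdict.
The state is a dict: "time_s": time; "qpos": joint angles; "joint_velocities": joint speeds; "effort": joint torques, N m; "tool_pos": TCP position; "tool_rot": TCP orientation; "force": force on the tool from outside, world axes, zero at the start; "wrist_torque": the same for the moment, N m; "grip_width": finger opening in m.
Only numpy, scipy, OpenCV 4.12 (cv2) and the standard library are available. Lean on these libraries where they do the work, as an engineer would, in place of code of your own. Each camera call takes 0.05 s, during which the arm holds its last target. There are 200 camera calls.

## Working session

There is one attempt and no reset: what is moved stays moved. The work goes in short steps, Python scripts to look and compute and a shell command to move; the robot and the scene stay as the last step left them, time stands still between calls to the robot, and variables do not carry over. Pictures are saved under pics/ and viewed, on a budget of 10 in all, crops included, one or two more only if the job needs it, and the job is handed in when it is done.

```bash
ls; mkdir -p pics
cat > h.py <<'E'
import numpy as np, cv2
from cell import env, optics, order
def cloud(c):
    z=c["z_map"]; v,u=np.indices(z.shape)
    P=np.stack([(u-c["cx"])/c["fx"]*z,(v-c["cy"])/c["fy"]*z,z],-1)
    W=(P-np.array(c["t"]))@np.array(c["R"]); W[z==0]=np.nan
    return W
def proj(c,X):
    p=np.array(c["R"])@np.array(X)+np.array(c["t"]); return c["fx"]*p[0]/p[2]+c["cx"],c["fy"]*p[1]/p[2]+c["cy"]
def cam(n): return optics.read_camera(n)
E
python3 - <<'E'
from h import *
o=env.get_obs(); print(o, env.tip_reach)
for n in("top","side"):
    c=cam(n); cv2.imwrite(f"pics/{n}0.png",c["frame"]); np.savez(f"{n}0.npz",**c)
    print(n,c["fx"],c["R"],c["t"],-np.array(c["R"]).T@c["t"])
E
```

```text
pics
{'time_s': 0.0, 'qpos': array([76.72558639, 18.44056819, -4.01465389, 83.17472011,  1.29409654,
       78.54127512, -3.25837777]), 'joint_velocities': array([-0.069839  , -0.0192167 , -0.00656079, -0.10692145, -0.12248875,
        0.06834097,  0.02655346]), 'effort': array([ 7.38175856e-06, -4.91300368e+01, -4.04548701e-01, -3.12524021e+01,
       -6.41582161e-02,  4.39174077e-02,  1.63275818e-04]), 'tool_pos': array([ 0.15800482, -0.63006872,  0.29114576]), 'tool_rot': array([ 1.79994849e+02,  1.11373612e-01, -7.59152366e+01]), 'force': array([-0.99853941,  0.27556344,  0.36809448]), 'wrist_torque': array([ 0.00362235, -0.00462757,  0.02869195]), 'grip_width': 0.08694166787913213} 0.0697
top 461.0593669153211 [[-0.01916009 -0.99976965 -0.00967127]
 [-0.98323242  0.0205959  -0.18119   ]
 [ 0.18134745  0.00603749 -0.98340056]] [-0.00802878  0.58816365  1.14898012] [ 0.36978313 -0.02707765  1.23639941]
side 461.10847405278537 [[ 0.97420795 -0.22554915 -0.00681501]
 [-0.12844881 -0.52946835 -0.83854884]
 [ 0.18552564  0.81779633 -0.5447838 ]] [-0.57206045  0.14849696  0.98999208] [ 0.39271119 -0.8600152   0.65995501]
```

View pics/top0.png

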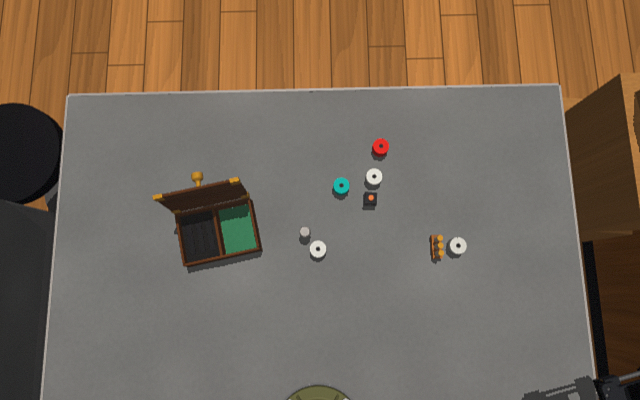

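View pics/side0.png

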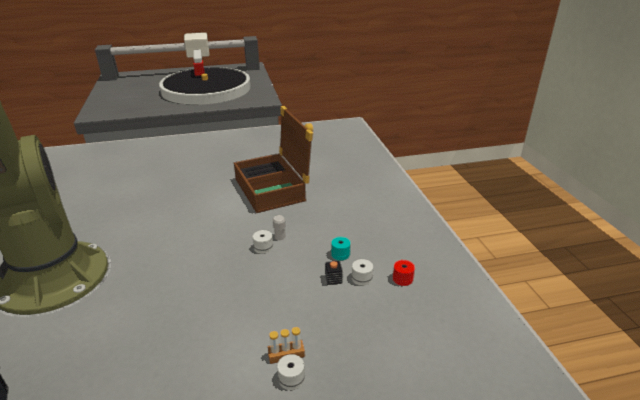

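The top view shows weight_a at (318,249) beside the eyepiece (305,232), weight_b at (374,177) beside the heater (370,199), and weight_c at (458,245) beside the rack (437,247). The case is around (218,235) with the green pad on the right. The side view agrees, with the weights at (263,241), (362,271) and (291,371).

Run:
```python
from h import *
C={n:dict(np.load(f"{n}0.npz")) for n in("top","side")}
W={n:cloud(C[n]) for n in C}
bg=W["top"][280:320,200:400].reshape(-1,3); print("table z",np.nanmedian(bg[:,2]))
def obj(n,u,v,r,zlo,zhi):
    w=W[n][v-r:v+r,u-r:u+r].reshape(-1,3); w=w[(w[:,2]>zlo)&(w[:,2]<zhi)]
    rc=cv2.minAreaRect((w[:,:2]*1000).astype(np.float32))
    return len(w),np.round(np.nanmean(w,0)*1000,1),np.round((w[:,:2].min(0)+w[:,:2].max(0))*500,1),np.round(np.ptp(w[:,:2],0)*1000),np.round(w[:,2].max()*1000), np.round(np.array(rc[0]),1),np.round(rc[1],1),round(rc[2],1)
for k,n,u,v,r,a,b in [("a","top",318,249,11,.030,.045),("b","top",374,177,11,.03,.045),("c","top",458,245,11,.03,.045),
 ("eye","top",305,232,9,.045,.07),("heat","top",370,199,11,.03,.041),("rack","top",437,247,17,.008,.07),("racktop","top",437,247,17,.05,.07),("teal","top",341,186,11,.03,.045),("red","top",381,147,11,.03,.045),
 ("a","side",263,241,14,.032,.045),("b","side",362,271,16,.032,.045),("c","side",291,371,18,.032,.045)]:
    print(k,n,*obj(n,u,v,r,a,b))
# case
t=C["top"]["frame"].astype(int); w=W["top"]
g=(t[...,1]>t[...,2]+40)&(t[...,1]>t[...,0]+20)&(w[...,2]<.03)
g[:, :190]=0; g[:,270:]=0
p=w[g]; print("pad",len(p),np.round(np.nanmedian(p,0),4),cv2.minAreaRect((p[:,:2]*1000).astype(np.float32)))
reg=w[170:275,150:270].reshape(-1,3)
rim=reg[(reg[:,2]>.05)&(reg[:,2]<.06)]
print("rim",len(rim),cv2.minAreaRect((rim[:,:2]*1000).astype(np.float32)))
lid=reg[(reg[:,2]>.075)]
print("lid",len(lid),lid.min(0),lid.max(0),lid[lid[:,2].argmax()])
# rim colours in side
w=W["side"]; reg=w[100:215,225:320].reshape(-1,3)
rim=reg[(reg[:,2]>.05)&(reg[:,2]<.06)]
print("rim side",len(rim),cv2.minAreaRect((rim[:,:2]*1000).astype(np.float32)))
lid=reg[reg[:,2]>.075]; print("lid",lid.min(0),lid.max(0))
c=lid-lid.mean(0); print(np.linalg.svd(c,full_matrices=0)[2][2], lid.mean(0))
```

```text
table z -0.0007856564876243942
a top 215 [451.2  -7.1  35.2] [451.5  -7.9] [42. 42.] 41.0 [451.4  -8. ] [41.6 41.4] 88.1
b top 208 [ 640.7 -160.    35.1] [ 640.8 -159.7] [41. 41.] 40.0 [ 641.  -159.6] [40.4 41.5] 87.7
c top 222 [ 452.4 -369.6   34.8] [ 452.2 -370. ] [42. 42.] 43.0 [ 452.2 -370. ] [41.8 42.3] 0.5
eye top 103 [494.2  25.5  54.3] [494.5  25.8] [26. 29.] 61.0 [494.4  25.9] [26.1 28.7] 2.3
heat top 130 [ 580.8 -148.2   36.6] [ 581.9 -147.9] [35. 33.] 41.0 [ 581.5 -148.4] [32.9 32.5] 83.6
rack top 359 [ 451.9 -324.9   31.1] [ 453.3 -334.2] [61. 58.] 64.0 [ 454.  -333.3] [62.  56.8] 3.7
racktop top 88 [ 452.  -319.    56.5] [ 451.6 -319.1] [51. 15.] 64.0 [ 451.7 -319.4] [50.8 14.5] 1.5
teal top 205 [618.  -71.9  35.3] [618.4 -72.2] [42. 43.] 41.0 [618.2 -72.2] [41.6 42. ] 62.9
red top 202 [ 724.  -181.6   35. ] [ 724.1 -181.8] [44. 41.] 43.0 [ 724.1 -181.8] [40.9 44. ] 89.3
a side 199 [451.3  -9.5  35.8] [457.2  -6.2] [56. 49.] 39.0 [454.4  -1.9] [59.1 43.5] 65.2
b side 251 [ 639.5 -163.6   35.6] [ 639.8 -162.1] [42. 44.] 39.0 [ 639.9 -162.3] [43.8 42. ] 85.9
c side 497 [ 451.6 -373.5   35.9] [ 452.2 -372.5] [43. 46.] 39.0 [ 452.3 -372.2] [44.1 42.9] 36.9
pad 992 [0.4946 0.2052 0.0103] ((498.77716064453125, 205.79849243164062), (95.54932403564453, 81.15377044677734), 11.227046012878418)
rim 739 ((502.4203796386719, 253.1525115966797), (145.044677734375, 201.50387573242188), 11.522491455078125)
lid 1749 [0.55183013 0.16830186 0.07500686] [0.63095474 0.3701123  0.19951333] [0.60712932 0.17566388 0.19951333]
rim side 510 ((503.8395080566406, 250.47689819335938), (150.21380615234375, 205.2644805908203), 11.88717269897461)
lid [0.55087896 0.16561894 0.07517054] [0.63092432 0.36955788 0.19667374]
[ 0.96966099  0.20080942 -0.13940277] [0.58092652 0.25475263 0.14077866]
```

```bash
cat > go.py <<'E'
import sys,numpy as np
from scipy.spatial.transform import Rotation as R
from cell import env
o=env.get_obs(); A=R.from_euler("xyz",o["tool_rot"],degrees=True)
if len(sys.argv)>4:
    x=np.array(sys.argv[1:4],float); B=R.from_euler("xyz",[180,0,float(sys.argv[4])],degrees=True)
    s=A.inv().apply(x-o["tool_pos"])*100; print("shift now-axes cm",np.round(s,2),"after turn",np.round(B.inv().apply(x-o["tool_pos"])*100,2),"turn",np.round((A.inv()*B).as_rotvec(),3))
print("t",o["time_s"],"pos",np.round(o["tool_pos"],4),"rot",np.round(o["tool_rot"],2),"F",np.round(o["force"],2),"T",np.round(o["wrist_torque"],3),"w",round(o["grip_width"],4),"q",np.round(o["qpos"]))
E
python3 -m creep '[[-1.8,-3.5,1.1,0,0,0,0.9],[-1.8,-3.5,1.1,0,0,0,0.9],[-1.8,-3.5,1.1,0,0,0,0.9],[-1.8,-3.5,1.1,0,0,0,0.9],[-1.8,-3.5,1.1,0,0,0,0.9],[-1.8,-3.5,1.1,0,0,0,0.9],[-1.8,-3.5,1.1,0,0,0,0.9],[-1.8,-3.5,1.1,0,0,0,0.9],[-1.8,-3.5,1.1,0,0,0,0.9],[-1.8,-3.5,1.1,0,0,0,0.9],[0,0,0,0,0,-0.14,0.9],[0,0,0,0,0,-0.14,0.9],[0,0,0,0,0,-0.14,0.9],[0,0,0,0,0,-0.14,0.9],[0,0,0,0,0,-0.14,0.9],[0,0,0,0,0,-0.14,0.9],[0,0,0,0,0,-0.14,0.9],[0,0,0,0,0,-0.14,0.9],[0,0,0,0,0,-0.14,0.9],[0,0,0,0,0,0,0.9]]'
python3 go.py 0.4523 -0.3715 0.18 0
```

```text
time_s: 2.1
tool_pos: [0.4599, -0.3552, 0.1652]
tool_rot: [-179.2, 0.8, -1.0]
force: [0.4, 0.4, -0.8]
grip_width: 0.0784
shift now-axes cm [-0.76  1.62 -1.49] after turn [-0.76  1.63 -1.48] turn [-0.014  0.014 -0.017]
t 2.1 pos [ 0.4599 -0.3552  0.1652] rot [-179.23    0.83   -0.96] F [ 0.35  0.4  -0.77] T [-0.022 -0.142 -0.016] w 0.0784 q [ 59.  18. -28. 100.   9.  65.  27.]
```

```bash
python3 -m creep '[[-0.4,0.8,0,-0.007,0.007,-0.01,0.9],[-0.4,0.8,0,-0.007,0.007,-0.01,0.9],[0,0,0,0,0,0,0.9],[0,0,0,0,0,0,0.9]]'
python3 go.py 0.4523 -0.3715 0.075 0
```

```text
time_s: 2.5
tool_pos: [0.45, -0.373, 0.1644]
tool_rot: [179.9, 0.0, -0.3]
force: [-0.4, -0.3, -0.4]
grip_width: 0.0785
shift now-axes cm [ 0.23 -0.16  8.94] after turn [ 0.23 -0.15  8.94] turn [ 0.001  0.    -0.005]
t 2.5 pos [ 0.45   -0.373   0.1644] rot [ 1.7993e+02  3.0000e-02 -2.6000e-01] F [-0.39 -0.25 -0.4 ] T [ 0.001 -0.131  0.015] w 0.0785 q [ 60.  18. -27. 101.   9.  63.  30.]
```

```bash
python3 -m creep '[[0.1,-0.1,1.5,0,0,0,0.9],[0.1,-0.05,1.5,0,0,0,0.9],[0,0,1.5,0,0,0,0.9],[0,0,1.5,0,0,0,0.9],[0,0,1.2,0,0,0,0.9],[0,0,0.8,0,0,0,0.9],[0,0,0.4,0,0,0,0.9],[0,0,0.2,0,0,0,0.9],[0,0,0,0,0,0,0.9],[0,0,0,0,0,0,0.9]]' 20
python3 go.py 0.4523 -0.3715 0.075 0
python3 - <<'E'
from h import *
c=cam("side");cv2.imwrite("pics/c1.png",cv2.resize(c["frame"][270:400,200:400],None,fx=3,fy=3))
E
```

```text
time_s: 3.5
tool_pos: [0.4527, -0.3704, 0.0713]
tool_rot: [-180.0, 0.1, -0.3]
force: [-0.1, 0.8, -0.2]
grip_width: 0.0783
shift now-axes cm [-0.04  0.11 -0.37] after turn [-0.04  0.11 -0.37] turn [-0.     0.002 -0.005]
t 3.5 pos [ 0.4527 -0.3704  0.0713] rot [-1.7999e+02  1.1000e-01 -2.6000e-01] F [-0.11  0.8  -0.22] T [-0.009 -0.097 -0.004] w 0.0783 q [ 58.  25. -26. 104.  13.  54.  26.]
```

View pics/c1.png

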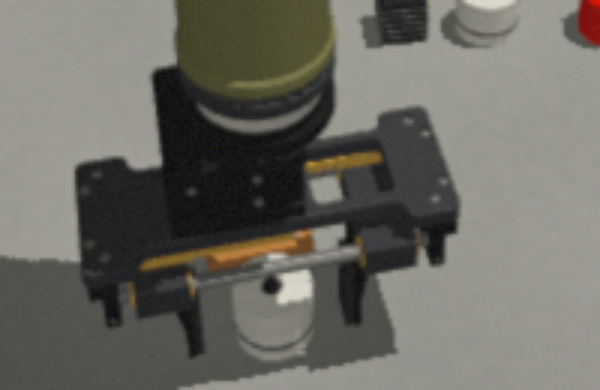

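The fingers straddle weight_c, with the weight at (272,310) in the crop, and the rack behind is clear. I'll close and lift.

```bash
python3 -m creep '[[0,0,-0.2,0,0,0,0.7],[0,0,0,0,0,0,0.6],[0,0,0,0,0,0,0.45],[0,0,0,0,0,0,0.3],[0,0,0,0,0,0,0.3],[0,0,0,0,0,0,0.3],[0,0,0,0,0,0,0.3]]' 20
python3 go.py 0.4523 -0.3715 0.075 0
python3 -m creep '[[0,0,-0.4,0,0,0,0.3],[0,0,-0.8,0,0,0,0.3],[0,0,-0.8,0,0,0,0.3],[0,0,-0.8,0,0,0,0.3],[0,0,-0.4,0,0,0,0.3],[0,0,0,0,0,0,0.3],[0,0,0,0,0,0,0.3],[0,0,0,0,0,0,0.3]]'
python3 go.py 0.4523 -0.3715 0.075 0;  python3 -m creep '[[0,0,0,0,0,0,0.3]]'
```

```text
time_s: 4.25
tool_pos: [0.4529, -0.3707, 0.0737]
tool_rot: [180.0, 0.1, -0.3]
force: [-0.3, 0.7, 0.1]
grip_width: 0.044
shift now-axes cm [-0.06  0.08 -0.13] after turn [-0.06  0.08 -0.13] turn [ 0.001  0.001 -0.005]
t 4.25 pos [ 0.4529 -0.3707  0.0737] rot [ 1.7997e+02  6.0000e-02 -2.7000e-01] F [-0.34  0.74  0.12] T [-0.058 -0.078 -0.009] w 0.044 q [ 59.  25. -26. 104.  13.  54.  27.]
time_s: 5.05
tool_pos: [0.4524, -0.3704, 0.1084]
tool_rot: [180.0, 0.1, -0.3]
force: [-0.2, -0.3, -1.8]
grip_width: 0.0435
shift now-axes cm [-0.    0.11  3.34] after turn [-0.01  0.11  3.34] turn [ 0.     0.002 -0.005]
t 5.05 pos [ 0.4524 -0.3704  0.1084] rot [ 1.7999e+02  1.1000e-01 -2.7000e-01] F [-0.18 -0.28 -1.76] T [ 0.001 -0.129  0.005] w 0.0435 q [ 59.  22. -27. 103.  12.  58.  28.]
time_s: 5.15
tool_pos: [0.4522, -0.3703, 0.1081]
tool_rot: [-180.0, 0.1, -0.3]
force: [0.3, 0.3, -1.6]
grip_width: 0.0437
```

About 1.6 N, so weight_c is light. I'll set it down gently.

```bash
python3 -m creep '[[0,0,0.5,0,0,0,0.3],[0,0,0.8,0,0,0,0.3],[0,0,0.7,0,0,0,0.3],[0,0,0.5,0,0,0,0.3],[0,0,0.3,0,0,0,0.3],[0,0,0.15,0,0,0,0.3],[0,0,0.1,0,0,0,0.3],[0,0,0,0,0,0,0.3],[0,0,0,0,0,0,0.3]]'
python3 go.py 0.4523 -0.3715 0.0737 0
```

```text
time_s: 6.05
tool_pos: [0.4517, -0.3698, 0.0741]
tool_rot: [-179.9, 0.2, -0.3]
force: [-0.2, -1.2, -2.0]
grip_width: 0.0438
shift now-axes cm [0.06 0.17 0.04] after turn [0.06 0.17 0.04] turn [-0.002  0.004 -0.005]
t 6.05 pos [ 0.4517 -0.3698  0.0741] rot [-179.89    0.24   -0.26] F [-0.23 -1.21 -1.99] T [-0.023 -0.109 -0.037] w 0.0438 q [ 59.  24. -26. 104.  13.  54.  27.]
```

```bash
python3 -m creep '[[0,0,0.06,0,0,0,0.3],[0,0,0.04,0,0,0,0.3],[0,0,0,0,0,0,0.3],[0,0,0,0,0,0,0.3]]'
python3 go.py 0.4523 -0.3715 0.0737 0
```

```text
time_s: 6.45
tool_pos: [0.4519, -0.3699, 0.0737]
tool_rot: [-179.9, 0.2, -0.3]
force: [0.3, 0.1, 0.2]
grip_width: 0.0437
shift now-axes cm [0.04 0.16 0.  ] after turn [0.04 0.16 0.  ] turn [-0.001  0.004 -0.005]
t 6.45 pos [ 0.4519 -0.3699  0.0737] rot [-179.93    0.2    -0.27] F [0.31 0.08 0.24] T [ 0.062 -0.019  0.034] w 0.0437 q [ 59.  24. -26. 104.  13.  54.  27.]
```

```bash
python3 -m creep '[[0,0,0,0,0,0,0.6],[0,0,0,0,0,0,0.7],[0,0,0,0,0,0,0.8],[0,0,0,0,0,0,0.9],[0,0,-0.8,0,0,0,0.9],[0,0,-2,0,0,0,0.9],[0,0,-2.5,0,0,0,0.9],[0,0,-2,0,0,0,0.9],[0,0,-1.5,0,0,0,0.9],[0,-2,0,0,0,0,0.9],[0,-4,0,0,0,0,0.9],[0,-4,0,0,0,0,0.9],[0,-4,0,0,0,0,0.9],[0,-4,0,0,0,0,0.9],[0,-4,0,0,0,0,0.9],[0,-4,0,0,0,0,0.9],[0,-4,0,0,0,0,0.9],[0,-4,0,0,0,0,0.9],[0,-1,0,0,0,0,0.9]]'
python3 -m creep '[[0,0,0,0,0,0.14,0.9],[0,0,0,0,0,0.14,0.9],[0,0,0,0,0,0.14,0.9],[0,0,0,0,0,0.14,0.9],[0,0,0,0,0,0.14,0.9],[0,0,0,0,0,0.13,0.9],[0,0,0,0,0,0,0.9]]'
python3 go.py 0.4515 -0.0085 0.0735 -52
python3 - <<'E'
from h import *
w=cloud(cam("side")); p=w[340:400,260:330].reshape(-1,3); q=p[(p[:,2]>.033)&(p[:,2]<.042)&(p[:,1]<-.343)]; print("c now",len(q),np.round(q.mean(0),4),np.ptp(q,0))
q=p[(p[:,2]>.05)]; print("rack",len(q),np.round(q.mean(0),4))
w=cloud(dict(np.load("side0.npz")));p=w[340:400,260:330].reshape(-1,3);q=p[(p[:,2]>.05)]; print("rack before",len(q),np.round(q.mean(0),4))
E
```

```text
time_s: 8.35
tool_pos: [0.4461, 0.0033, 0.1609]
tool_rot: [-179.9, 0.6, -0.2]
force: [-0.8, -0.2, 0.1]
grip_width: 0.0786
time_s: 9.05
tool_pos: [0.4371, 0.0097, 0.155]
tool_rot: [179.0, 0.8, -49.1]
force: [0.3, 0.7, 0.6]
grip_width: 0.0784
shift now-axes cm [ 2.43 -0.04  8.11] after turn [ 2.32 -0.01  8.15] turn [0.018 0.013 0.051]
t 9.05 pos [0.4371 0.0097 0.155 ] rot [179.     0.77 -49.07] F [0.29 0.68 0.56] T [-0.036 -0.057 -0.015] w 0.0784 q [ 39.   2. -44. 119.   2.  60. -55.]
c now 492 [ 0.45   -0.3723  0.0359] [0.0432062  0.04485147 0.00652288]
rack 4 [ 0.4313 -0.3273  0.0507]
rack before 3 [ 0.432  -0.3288  0.0513]
```

```bash
python3 -m creep '[[1.1,0,0,0.009,0.006,0.025,0.9],[1.1,0,0,0.009,0.006,0.025,0.9],[0,0,0,0,0,0,0.9],[0,0,0,0,0,0,0.9]]'
python3 go.py 0.4515 -0.0085 0.0735 -52
```

```text
time_s: 9.5
tool_pos: [0.4518, -0.009, 0.154]
tool_rot: [-180.0, 0.0, -51.7]
force: [0.1, 0.5, -0.2]
grip_width: 0.0785
shift now-axes cm [-0.06 -0.    8.05] after turn [-0.06 -0.01  8.05] turn [-0.001  0.     0.005]
t 9.5 pos [ 0.4518 -0.009   0.154 ] rot [-1.7996e+02  3.0000e-02 -5.1700e+01] F [ 0.1   0.53 -0.23] T [-0.081 -0.005 -0.047] w 0.0785 q [ 40.   3. -43. 118.   3.  59. -56.]
```

```bash
python3 -m creep '[[0,0,1.5,0,0,0,0.9],[0,0,1.5,0,0,0,0.9],[0,0,1.5,0,0,0,0.9],[0,0,1.5,0,0,0,0.9],[0,0,0.8,0,0,0,0.9],[0,0,0.4,0,0,0,0.9],[0,0,0.2,0,0,0,0.9],[0,0,0,0,0,0,0.9]]'
python3 go.py 0.4515 -0.0085 0.0735 -52
```

```text
time_s: 10.3
tool_pos: [0.4535, -0.0092, 0.0786]
tool_rot: [-179.8, -0.1, -51.6]
force: [0.1, -0.4, -0.2]
grip_width: 0.0787
shift now-axes cm [-0.18  0.11  0.51] after turn [-0.18  0.11  0.51] turn [-0.003 -0.001  0.007]
t 10.3 pos [ 0.4535 -0.0092  0.0786] rot [-1.7983e+02 -6.0000e-02 -5.1590e+01] F [ 0.08 -0.43 -0.19] T [-0.029 -0.002 -0.009] w 0.0787 q [ 37.  11. -42. 122.  10.  50. -62.]
```

```bash
python3 -m creep '[[-0.1,0.1,0.3,0,0,0,0.9],[-0.1,0,0.2,0,0,0,0.7],[0,0,0,0,0,0,0.6],[0,0,0,0,0,0,0.45],[0,0,0,0,0,0,0.3],[0,0,0,0,0,0,0.3],[0,0,0,0,0,0,0.3],[0,0,0,0,0,0,0.3]]' 20
python3 go.py 0.4515 -0.0085 0.0735 -52
python3 -m creep '[[0,0,-0.4,0,0,0,0.3],[0,0,-0.8,0,0,0,0.3],[0,0,-0.8,0,0,0,0.3],[0,0,-0.8,0,0,0,0.3],[0,0,-0.4,0,0,0,0.3],[0,0,0,0,0,0,0.3],[0,0,0,0,0,0,0.3],[0,0,0,0,0,0,0.3]]'
python3 -m creep '[[0,0,0,0,0,0,0.3]]'
```

```text
time_s: 11.1
tool_pos: [0.4525, -0.0083, 0.0748]
tool_rot: [-179.7, -0.2, -51.6]
force: [0.1, -0.4, -0.2]
grip_width: 0.0442
shift now-axes cm [-0.05  0.09  0.13] after turn [-0.04  0.09  0.13] turn [-0.005 -0.004  0.007]
t 11.1 pos [ 0.4525 -0.0083  0.0748] rot [-179.73   -0.22  -51.6 ] F [ 0.11 -0.39 -0.18] T [ 0.004 -0.031 -0.028] w 0.0442 q [ 37.  12. -42. 122.  10.  49. -62.]
time_s: 11.9
tool_pos: [0.4522, -0.0085, 0.1101]
tool_rot: [-179.7, -0.3, -51.6]
force: [0.5, -0.3, -1.1]
grip_width: 0.0437
time_s: 12.0
tool_pos: [0.452, -0.0085, 0.1098]
tool_rot: [-179.7, -0.3, -51.6]
force: [-0.0, -0.1, -0.9]
grip_width: 0.0441
```

weight_a is light too, at about 1 N. I'll put it down.

```bash
python3 -m creep '[[0,0,0.5,0,0,0,0.3],[0,0,0.8,0,0,0,0.3],[0,0,0.7,0,0,0,0.3],[0,0,0.5,0,0,0,0.3],[0,0,0.3,0,0,0,0.3],[0,0,0.15,0,0,0,0.3],[0,0,0.1,0,0,0,0.3],[0,0,0.05,0,0,0,0.3],[0,0,0,0,0,0,0.3],[0,0,0,0,0,0,0.3]]'
python3 go.py 0.4515 -0.0085 0.0748 -52
```

```text
time_s: 13.0
tool_pos: [0.4514, -0.0082, 0.0752]
tool_rot: [-179.8, -0.1, -51.6]
force: [-0.2, -0.3, -1.4]
grip_width: 0.0438
shift now-axes cm [0.02 0.01 0.04] after turn [0.02 0.01 0.04] turn [-0.003 -0.002  0.007]
t 13.0 pos [ 0.4514 -0.0082  0.0752] rot [-1.7983e+02 -1.1000e-01 -5.1580e+01] F [-0.17 -0.3  -1.41] T [-0.066  0.004 -0.013] w 0.0438 q [ 37.  12. -42. 122.  10.  49. -62.]
```

```bash
python3 -m creep '[[0,0,0.06,0,0,0,0.3],[0,0,0.04,0,0,0,0.3],[0,0,0,0,0,0,0.3],[0,0,0,0,0,0,0.3]]'
python3 go.py 0.4515 -0.0085 0.0748 -52
```

```text
time_s: 13.4
tool_pos: [0.4517, -0.0082, 0.0749]
tool_rot: [-179.8, -0.2, -51.6]
force: [-0.5, 0.8, -1.5]
grip_width: 0.0436
shift now-axes cm [0.01 0.04 0.01] after turn [0.01 0.04 0.01] turn [-0.003 -0.003  0.007]
t 13.4 pos [ 0.4517 -0.0082  0.0749] rot [-1.7982e+02 -1.7000e-01 -5.1590e+01] F [-0.48  0.84 -1.53] T [ 0.012  0.06  -0.036] w 0.0436 q [ 37.  12. -42. 122.  10.  49. -62.]
```

```bash
python3 -m creep '[[0,0,0.05,0,0,0,0.3],[0,0,0.04,0,0,0,0.3],[0,0,0,0,0,0,0.3],[0,0,0,0,0,0,0.3]]'
python3 go.py 0.4515 -0.0085 0.0748 -52;python3 -m creep '[[0,0,0,0,0,0,0.3]]'
```

```text
time_s: 13.8
tool_pos: [0.4518, -0.0082, 0.0748]
tool_rot: [-179.9, -0.2, -51.6]
force: [-1.0, 0.7, 1.1]
grip_width: 0.0441
shift now-axes cm [0.01 0.04 0.  ] after turn [0.01 0.04 0.  ] turn [-0.002 -0.003  0.007]
t 13.8 pos [ 0.4518 -0.0082  0.0748] rot [-179.88   -0.18  -51.59] F [-0.97  0.71  1.06] T [ 0.012  0.153 -0.013] w 0.0441 q [ 37.  12. -42. 122.  10.  49. -62.]
time_s: 13.9
tool_pos: [0.4518, -0.0082, 0.0748]
tool_rot: [-179.9, -0.2, -51.6]
force: [-2.2, -0.8, 2.6]
grip_width: 0.0439
```

```bash
python3 -m creep '[[0,0,0,0,0,0,0.6],[0,0,0,0,0,0,0.7],[0,0,0,0,0,0,0.8],[0,0,0,0,0,0,0.9],[0,0,-0.8,0,0,0,0.9],[0,0,-2,0,0,0,0.9],[0,0,-2.5,0,0,0,0.9],[0,0,-2,0,0,0,0.9],[0,0,-1.5,0,0,0,0.9],[1.5,-0.3,0,0,0,0,0.9],[3.2,-0.7,0,0,0,0,0.9],[3.2,-0.7,0,0,0,0,0.9],[3.2,-0.7,0,0,0,0,0.9],[3.2,-0.7,0,0,0,0,0.9],[3.2,-0.7,0,0,0,0,0.9],[3.2,-0.7,0,0,0,0,0.9],[2,-0.5,0,0,0,0,0.9],[0,0,0,0,0,0,0.9]]'
python3 -m creep '[[0,0,0,0,0,0.14,0.9],[0,0,0,0,0,0.14,0.9],[0,0,0,0,0,0.14,0.9],[0,0,0,0,0,0.14,0.9],[0,0,0,0,0,0.14,0.9],[0,0,0,0,0,0.14,0.9],[0,0,0,0,0,0,0.9]]'
python3 go.py 0.6405 -0.161 0.074 -102
python3 - <<'E'
from h import *
A=cloud(dict(np.load("side0.npz")));B=cloud(cam("side"))
for n,(r,cs) in {"a":((225,255),(250,275)),"eye":((212,245),(270,292)),"rack":((325,365),(262,308))}.items():
    z=(.033,.042) if n=="a" else (.045,.07)
    for w in(A,B):
        p=w[r[0]:r[1],cs[0]:cs[1]].reshape(-1,3);q=p[(p[:,2]>z[0])&(p[:,2]<z[1])];print(n,len(q),np.round(q.mean(0),4))
E
```

```text
time_s: 15.7
tool_pos: [0.6421, -0.169, 0.1627]
tool_rot: [180.0, -0.4, -51.8]
force: [-0.1, -0.4, -0.2]
grip_width: 0.0782
time_s: 16.4
tool_pos: [0.6379, -0.1688, 0.1541]
tool_rot: [179.6, -0.2, -101.9]
force: [0.1, -0.3, 0.4]
grip_width: 0.0781
shift now-axes cm [-0.85 -0.15  8.01] after turn [-0.82 -0.09  8.01] turn [ 0.007 -0.003  0.002]
t 16.4 pos [ 0.6379 -0.1688  0.1541] rot [ 179.61   -0.2  -101.9 ] F [ 0.09 -0.28  0.45] T [0.034 0.031 0.004] w 0.0781 q [ 32.  27. -26.  90.  13.  66. -98.]
a 196 [ 0.4512 -0.0094  0.0359]
a 193 [ 0.4509 -0.0102  0.0359]
eye 106 [0.4937 0.0193 0.0533]
eye 107 [0.4939 0.0195 0.053 ]
rack 269 [ 0.4513 -0.3232  0.055 ]
rack 271 [ 0.4515 -0.3231  0.0547]
```

```bash
python3 -m creep '[[-0.45,-0.05,0,0.007,0,0,0.9],[-0.35,-0.05,0,0,0,0,0.9],[0,0,1.5,0,0,0,0.9],[0,0,1.5,0,0,0,0.9],[0,0,1.5,0,0,0,0.9],[0,0,1.5,0,0,0,0.9],[0,0,0.8,0,0,0,0.9],[0,0,0.4,0,0,0,0.9],[0,0,0.2,0,0,0,0.9],[0,0,0,0,0,0,0.9]]'
python3 go.py 0.6405 -0.161 0.074 -102
```

```text
time_s: 17.45
tool_pos: [0.6387, -0.16, 0.0704]
tool_rot: [179.7, -0.1, -101.2]
force: [0.2, -0.4, 0.4]
grip_width: 0.0784
shift now-axes cm [ 0.06 -0.19 -0.36] after turn [ 0.06 -0.19 -0.36] turn [ 0.004 -0.002  0.014]
t 17.45 pos [ 0.6387 -0.16    0.0704] rot [ 1.7974e+02 -1.3000e-01 -1.0122e+02] F [ 0.17 -0.41  0.35] T [-0.014 -0.024 -0.062] w 0.0784 q [  31.   32.  -25.   93.   15.   58. -100.]
```

```bash
python3 -m creep '[[0,-0.1,-0.25,0,0,0,0.9],[0,-0.1,-0.15,0,0,0,0.8],[0,0,0,0,0,0,0.6],[0,0,0,0,0,0,0.45],[0,0,0,0,0,0,0.3],[0,0,0,0,0,0,0.3],[0,0,0,0,0,0,0.3],[0,0,0,0,0,0,0.3]]' 30
python3 go.py 0.6405 -0.161 0.0735 -102
python3 -m creep '[[0,0,-0.4,0,0,0,0.3],[0,0,-0.8,0,0,0,0.3],[0,0,-0.8,0,0,0,0.3],[0,0,-0.8,0,0,0,0.3],[0,0,-0.4,0,0,0,0.3],[0,0,0,0,0,0,0.3],[0,0,0,0,0,0,0.3],[0,0,0,0,0,0,0.3]]'
python3 -m creep '[[0,0,0,0,0,0,0.3]]'
```

```text
time_s: 18.25
tool_pos: [0.6423, -0.161, 0.0768]
tool_rot: [180.0, -0.2, -101.2]
force: [-0.3, 0.5, 0.2]
grip_width: 0.044
shift now-axes cm [0.04 0.17 0.33] after turn [0.04 0.17 0.33] turn [ 0.    -0.003  0.013]
t 18.25 pos [ 0.6423 -0.161   0.0768] rot [ 1.7999e+02 -1.6000e-01 -1.0123e+02] F [-0.26  0.54  0.19] T [ 0.115 -0.008  0.018] w 0.044 q [  31.   32.  -25.   93.   15.   59. -100.]
time_s: 19.05
tool_pos: [0.6403, -0.1604, 0.1093]
tool_rot: [179.7, -0.1, -101.2]
force: [0.3, -0.2, -4.5]
grip_width: 0.044
time_s: 19.15
tool_pos: [0.6402, -0.1604, 0.109]
tool_rot: [179.7, -0.1, -101.2]
force: [-0.2, 0.3, -4.0]
grip_width: 0.0437
```

weight_b reads about 4.2 N, so it's the heavy one. I'll carry it around so the gripper stays clear of the lid, −x first and then +y.

```bash
python3 -m creep '[[0,0,-1,0,0,0,0.3],[0,0,-2,0,0,0,0.3],[0,0,-2.5,0,0,0,0.3],[0,0,-2,0,0,0,0.3],[0,0,-1,0,0,0,0.3],[0.2,1.4,0,0,0,0,0.3],[0.6,2.8,0,0,0,0,0.3],[0.6,2.8,0,0,0,0,0.3],[0.6,2.8,0,0,0,0,0.3],[0.5,2.8,0,0,0,0,0.3],[0.3,1.4,0,0,0,0,0.3],[0,0,0,0,0,-0.1,0.3],[0,0,0,0,0,-0.13,0.3],[0,0,0,0,0,-0.1,0.3],[0,0,0,0,0,-0.06,0.3],[0,0,0,0,0,0,0.3]]'
python3 go.py 0.4981 0.2015 0.18 -78.4
```

```text
time_s: 20.75
tool_pos: [0.49, -0.1584, 0.2]
tool_rot: [179.5, -0.0, -77.9]
force: [-0.1, 0.1, -3.6]
grip_width: 0.0435
shift now-axes cm [-35.01  -8.38   1.93] after turn [-35.09  -8.03   2.  ] turn [ 0.009 -0.     0.01 ]
t 20.75 pos [ 0.49   -0.1584  0.2   ] rot [179.49  -0.   -77.85] F [-0.09  0.07 -3.57] T [ 0.013 -0.019 -0.012] w 0.0435 q [ 42.   8. -29. 108.   5.  66. -67.]
```

```bash
python3 -m creep '[[-2,-0.5,0,0,0,0,0.3],[-3.5,-0.8,0,0,0,0,0.3],[-3.5,-0.8,0,0,0,0,0.3],[-3.5,-0.8,0,0,0,0,0.3],[-3.5,-0.8,0,0,0,0,0.3],[-3.5,-0.8,0,0,0,0,0.3],[-3.5,-0.8,0,0,0,0,0.3],[-3.5,-0.8,0,0,0,0,0.3],[-3.5,-0.8,0,0,0,0,0.3],[-3,-0.7,0.5,0,0,0,0.3],[-1.5,-0.4,0.5,0,0,0,0.3],[0,0,0,0,0,0,0.3],[0,0,0,0,0,0,0.3]]'
python3 go.py 0.4981 0.2015 0.15 -78.4
python3 - <<'E'
from h import *
c=cam("side");cv2.imwrite("pics/p1.png",cv2.resize(c["frame"][90:260,180:360],None,fx=3,fy=3))
E
```

```text
time_s: 22.05
tool_pos: [0.4991, 0.2087, 0.1906]
tool_rot: [179.8, -0.1, -79.3]
force: [0.4, -0.1, -3.3]
grip_width: 0.0435
shift now-axes cm [0.68 0.21 4.07] after turn [0.68 0.24 4.06] turn [ 0.004 -0.002 -0.015]
t 22.05 pos [0.4991 0.2087 0.1906] rot [ 1.7977e+02 -1.4000e-01 -7.9280e+01] F [ 0.37 -0.09 -3.33] T [-0.05  -0.04  -0.044] w 0.0435 q [  15.   14.  -45.  104.   11.   66. -114.]
```

View pics/p1.png

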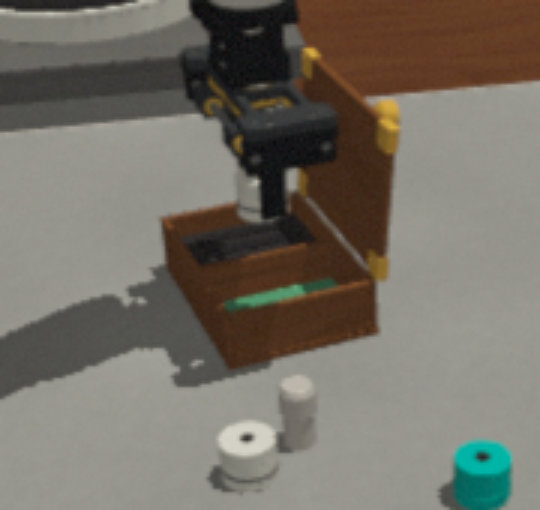

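The gripper hangs over the case with the weight at about (255,190) in the crop, clear of the lid. Next I'll check the bay walls numerically and centre over the bay.

```bash
python3 -m creep '[[0.35,0.12,0.5,0.003,-0.002,-0.01,0.3],[0.3,0.1,1,0,0,-0.005,0.3],[0,0,1,0,0,0,0.3],[0,0,0.5,0,0,0,0.3],[0,0,0,0,0,0,0.3],[0,0,0,0,0,0,0.3]]'
python3 go.py 0.4981 0.2015 0.0885 -78.4
python3 - <<'E'
from h import *
a=np.radians(11.6);ex=np.array([np.cos(a),np.sin(a)]);ey=np.array([-ex[1],ex[0]])
for n in("top","side"):
    w=cloud(dict(np.load(n+"0.npz"))).reshape(-1,3); d=w[:,:2]-[.5031,.2518]; X=d@ex*1e3;Y=d@ey*1e3
    m=(w[:,2]>.050)&(w[:,2]<.062)&(abs(X)<55)
    for lo,hi in((-110,-85),(-12,12),(85,110)):
        s=m&(Y>lo)&(Y<hi); print(n,"ywall",lo,s.sum(),np.round(np.percentile(Y[s],[3,50,97]),1) if s.any() else 0)
    m=(w[:,2]>.050)&(w[:,2]<.062)&(abs(Y)<90)
    s=m&(X<-55)&(X>-90); print("front",s.sum(),np.round(np.percentile(X[s],[3,50,97]),1))
E
```

```text
time_s: 22.7
tool_pos: [0.4988, 0.1949, 0.1574]
tool_rot: [179.9, -0.2, -78.9]
force: [0.4, 0.8, -4.1]
grip_width: 0.0438
shift now-axes cm [-0.69 -0.07  6.89] after turn [-0.66 -0.06  6.89] turn [ 0.002 -0.004 -0.009]
t 22.7 pos [0.4988 0.1949 0.1574] rot [179.88  -0.21 -78.92] F [ 0.4   0.76 -4.12] T [ 0.035 -0.034  0.012] w 0.0438 q [  15.   16.  -44.  107.   13.   62. -113.]
top ywall -110 119 [-98.2 -94.8 -91.4]
top ywall -12 14 [-2.3  0.1  4.7]
top ywall 85 126 [ 94.3  97.7 101.7]
front 193 [-72.4 -69.1 -65.7]
side ywall -110 118 [-102.5  -98.   -92.2]
side ywall -12 1 [-1.9 -1.9 -1.9]
side ywall 85 87 [88.9 94.9 99.8]
front 104 [-74.  -71.7 -67.6]
```

```bash
python3 -m creep '[[-0.3,-0.05,0.5,0,-0.002,-0.005,0.3],[-0.15,0,1,0,0,0,0.3],[0,0,1,0,0,0,0.3],[0,0,0.5,0,0,0,0.3],[0,0,0,0,0,0,0.3],[0,0,0,0,0,0,0.3]]'
python3 go.py 0.4981 0.2015 0.0885 -78.4
```

```text
time_s: 23.3
tool_pos: [0.4983, 0.2006, 0.1246]
tool_rot: [179.9, -0.0, -78.5]
force: [-0.2, 0.4, -3.5]
grip_width: 0.0438
shift now-axes cm [-0.1  -0.01  3.61] after turn [-0.09  0.    3.61] turn [ 0.002 -0.001 -0.003]
t 23.3 pos [0.4983 0.2006 0.1246] rot [ 1.7987e+02 -4.0000e-02 -7.8550e+01] F [-0.16  0.43 -3.53] T [ 0.023 -0.031 -0.106] w 0.0438 q [  13.   19.  -44.  109.   15.   59. -115.]
```

```bash
python3 -m creep '[[-0.05,0,0.4,0,0,0,0.3],[0,0,0.7,0,0,0,0.3],[0,0,0.7,0,0,0,0.3],[0,0,0.6,0,0,0,0.3],[0,0,0.4,0,0,0,0.3],[0,0,0.2,0,0,0,0.3],[0,0,0.1,0,0,0,0.3],[0,0,0.05,0,0,0,0.3],[0,0,0,0,0,0,0.3],[0,0,0,0,0,0,0.3]]'
python3 go.py 0.4981 0.2015 0.0878 -78.4
```

```text
time_s: 24.3
tool_pos: [0.4989, 0.2011, 0.091]
tool_rot: [180.0, -0.0, -78.6]
force: [0.0, 0.1, -4.0]
grip_width: 0.0438
shift now-axes cm [-0.05  0.07  0.32] after turn [-0.05  0.07  0.32] turn [ 0.001 -0.001 -0.003]
t 24.3 pos [0.4989 0.2011 0.091 ] rot [ 1.7996e+02 -4.0000e-02 -7.8580e+01] F [ 0.02  0.09 -3.98] T [-0.017 -0.002 -0.037] w 0.0438 q [  12.   21.  -42.  110.   17.   55. -117.]
```

```bash
python3 -m creep '[[0,0,0.1,0,0,0,0.3],[0,0,0.1,0,0,0,0.3],[0,0,0.06,0,0,0,0.3],[0,0,0,0,0,0,0.3],[0,0,0,0,0,0,0.3]]'
python3 -m creep '[[0,0,0.06,0,0,0,0.3],[0,0,0,0,0,0,0.3]]'
```

```text
time_s: 24.8
tool_pos: [0.4993, 0.2012, 0.0887]
tool_rot: [-180.0, -0.0, -78.6]
force: [0.3, 0.4, -3.9]
grip_width: 0.044
time_s: 25.0
tool_pos: [0.4992, 0.2012, 0.0881]
tool_rot: [-180.0, -0.0, -78.6]
force: [-0.5, 0.7, -3.7]
grip_width: 0.0437
```

```bash
python3 -m creep '[[0,0,0.05,0,0,0,0.3],[0,0,0.02,0,0,0,0.3],[0,0,0,0,0,0,0.3]]'
python3 -m creep '[[0,0,0.04,0,0,0,0.3],[0,0,0,0,0,0,0.3],[0,0,0,0,0,0,0.3]]'
```

```text
time_s: 25.3
tool_pos: [0.4993, 0.2012, 0.0878]
tool_rot: [-180.0, -0.1, -78.6]
force: [-1.6, -0.1, -3.1]
grip_width: 0.0438
time_s: 25.6
tool_pos: [0.4994, 0.2013, 0.0878]
tool_rot: [-180.0, -0.1, -78.6]
force: [-0.2, -0.5, -1.4]
grip_width: 0.0439
```

```bash
python3 -m creep '[[0,0,0.04,0,0,0,0.3],[0,0,0,0,0,0,0.3],[0,0,0,0,0,0,0.3]]'
```

```text
time_s: 25.9
tool_pos: [0.4994, 0.2013, 0.0878]
tool_rot: [-180.0, -0.1, -78.6]
force: [-1.5, 0.0, -0.6]
grip_width: 0.0441
```

weight_b is resting on the pad. I'll release it, rise well above the lid and look.

```bash
python3 -m creep '[[0,0,0,0,0,0,0.53],[0,0,0,0,0,0,0.57],[0,0,0,0,0,0,0.6],[0,0,0,0,0,0,0.6],[0,0,-0.5,0,0,0,0.6],[0,0,-1,0,0,0,0.6],[0,0,-1.5,0,0,0,0.6],[0,0,-2,0,0,0,0.6],[0,0,-3,0,0,0,0.6],[0,0,-3.5,0,0,0,0.5],[0,0,-3.5,0,0,0,0.3],[0,0,-3.5,0,0,0,0],[0,0,-2,0,0,0,0],[0,0,-1,0,0,0,0],[0,0,0,0,0,0,0]]'
python3 go.py 0.6366 0.2333 0.30 -78.4
python3 - <<'E'
from h import *
c=cam("side");cv2.imwrite("pics/p2.png",cv2.resize(c["frame"][80:300,180:400],None,fx=2.5,fy=2.5))
E
```

```text
time_s: 27.4
tool_pos: [0.4989, 0.2044, 0.3237]
tool_rot: [-179.2, -0.0, -78.4]
force: [-0.1, 0.2, -1.0]
grip_width: 0.0123
shift now-axes cm [ -0.06 -14.03   2.57] after turn [ -0.07 -14.07   2.37] turn [-0.014 -0.001  0.001]
t 27.4 pos [0.4989 0.2044 0.3237] rot [-1.7917e+02 -5.0000e-02 -7.8350e+01] F [-0.1   0.18 -0.96] T [-0.021  0.036  0.027] w 0.0123 q [  18.    7.  -46.   95.    5.   79. -107.]
```

View pics/p2.png

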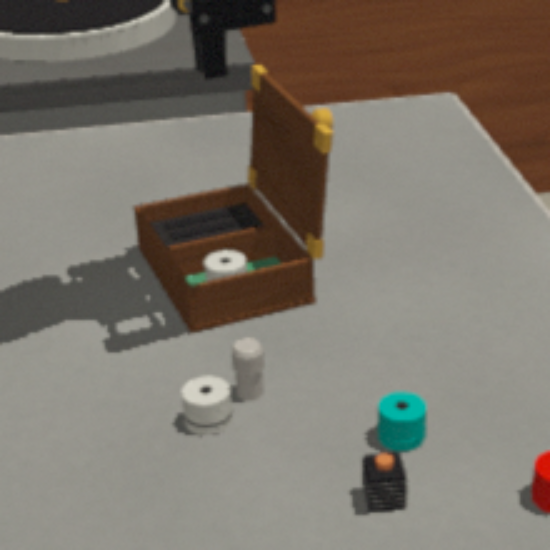

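The weight stands upright on the pad at (225,262), and the neighbours are in place. Next I'll go over and behind the lid with closed fingers, off to the knob's −y side.

```bash
python3 -m creep '[[0,-1.5,0,-0.007,0,0,0],[0,-3,0.2,-0.007,0,0,0],[0,-3,0.4,0,0,0,0],[0,-3,0.4,0,0,0,0],[0,-2.5,0.4,0,0,0,0],[0,-1,0.3,0,0,0,0],[0,0,0,0,0,0,0],[0,0,0,0,0,0,0]]'
python3 go.py 0.6366 0.2333 0.245 -78.4
```

```text
time_s: 28.25
tool_pos: [0.635, 0.2319, 0.2916]
tool_rot: [178.7, -0.3, -78.2]
force: [0.1, -0.4, -0.4]
grip_width: 0.0003
shift now-axes cm [-0.13 -0.29  4.66] after turn [-0.11 -0.19  4.66] turn [ 0.022 -0.005  0.003]
t 28.25 pos [0.635  0.2319 0.2916] rot [178.75  -0.31 -78.21] F [ 0.13 -0.39 -0.37] T [0.019 0.031 0.016] w 0.0003 q [   8.   28.  -43.   77.   19.   84. -113.]
```

```bash
cat > way.py <<'E'
import sys,numpy as np
from cell import env
ex=np.array([.9796,.2011]);ey=np.array([-.2011,.9796]);H=np.array([.5807,.2218])
p=env.get_obs()["tool_pos"]; d=p[:2]-H; cx,cy,cz=d@ex*1e3,d@ey*1e3,(p[2]-.055-.0697)*1e3
print("now corner x,z rel hinge",round(cx-9.5,1),round(cz,1),"y off",round(cy,1))
for th in map(float,sys.argv[2:]):
    t=np.radians(th);r=float(sys.argv[1]);q=r*np.array([-np.cos(t),np.sin(t)])+8*np.array([np.sin(t),np.cos(t)])
    print(th,"tool y,z cm",np.round([(cx-9.5-q[0])/10,(cz-q[1])/10],2))
E
python3 -m creep '[[-0.05,-0.1,0.8,0.011,0,0,0],[-0.05,-0.1,1.5,0.008,0,0,0],[0,0,1.5,0,0,0,0],[0,0,0.6,0,0,0,0],[0,0,0,0,0,0,0],[0,0,0,0,0,0,0]]'
python3 go.py 0.6366 0.2333 0.245 -78.4; python3 way.py 118 98 90 80 70 60
```

```text
time_s: 28.85
tool_pos: [0.6325, 0.2327, 0.2468]
tool_rot: [180.0, -0.5, -78.1]
force: [0.6, -0.5, 0.5]
grip_width: 0.0006
shift now-axes cm [ 0.02 -0.41  0.18] after turn [ 0.02 -0.41  0.18] turn [ 0.    -0.008  0.006]
t 28.85 pos [0.6325 0.2327 0.2468] rot [179.98  -0.47 -78.08] F [ 0.57 -0.53  0.47] T [0.022 0.008 0.035] w 0.0006 q [   8.   29.  -43.   82.   20.   78. -114.]
now corner x,z rel hinge 43.5 122.1 y off 0.2
98.0 tool y,z cm [1.91 0.64]
90.0 tool y,z cm [3.55 0.41]
80.0 tool y,z cm [5.61 0.45]
70.0 tool y,z cm [7.63 0.85]
60.0 tool y,z cm [9.55 1.59]
```

```bash
python3 -m creep '[[0,0.8,0.2,0,0,0,0],[0,0.8,0.2,0,0,0,0],[0,0.8,0.1,0,0,0,0],[0,0.8,0,0,0,0,0],[0,0.8,0,0,0,0,0],[0,0.8,0,0,0,0,0],[0,0.8,0,0,0,0,0],[0,0,0,0,0,0,0]]'
python3 way.py 118 80 70 60 50 40
python3 - <<'E'
from h import *
c=cam("side");cv2.imwrite("pics/l1.png",cv2.resize(c["frame"][60:230,180:400],None,fx=2.5,fy=2.5))
E
```

```text
time_s: 29.65
tool_pos: [0.5743, 0.2208, 0.2442]
tool_rot: [-179.6, -0.5, -78.1]
force: [0.3, -0.1, 0.0]
grip_width: 0.0005
now corner x,z rel hinge -16.0 119.5 y off 0.3
80.0 tool y,z cm [-0.34  0.19]
70.0 tool y,z cm [1.69 0.59]
60.0 tool y,z cm [3.61 1.33]
50.0 tool y,z cm [5.37 2.4 ]
40.0 tool y,z cm [6.93 3.75]
```

View pics/l1.png

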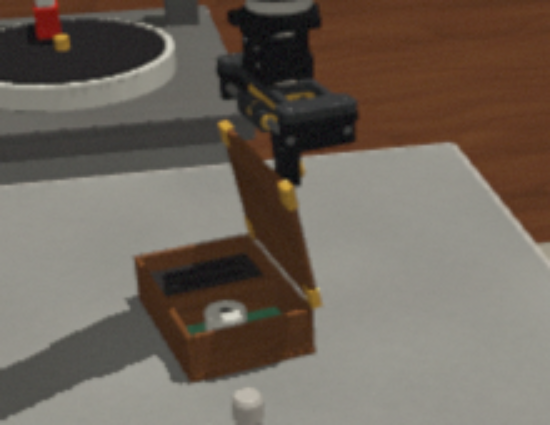

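The lid is past vertical and held by its hinge. The fingertips, at (290,178), are behind it. I'll keep following the arc.

```bash
python3 -m creep '[[0,0.85,0.3,0,0,0,0],[0,0.85,0.3,0,0,0,0],[0,0.95,0.37,0,0,0,0],[0,0.95,0.37,0,0,0,0],[0,0.9,0.5,0,0,0,0],[0,0.85,0.6,0,0,0,0],[0,0.8,0.65,0,0,0,0],[0,0.75,0.7,0,0,0,0],[0,0,0,0,0,0,0]]'
python3 way.py 118 50 40 30 20 10 0
```

```text
time_s: 30.6
tool_pos: [0.5007, 0.2052, 0.2019]
tool_rot: [-179.7, -0.4, -78.1]
force: [0.1, 0.0, 0.2]
grip_width: 0.0005
now corner x,z rel hinge -91.2 77.2 y off -0.1
50.0 tool y,z cm [-2.14 -1.83]
40.0 tool y,z cm [-0.59 -0.48]
30.0 tool y,z cm [0.7  1.13]
20.0 tool y,z cm [1.7  2.93]
10.0 tool y,z cm [2.37 4.88]
0.0 tool y,z cm [2.68 6.92]
```

```bash
python3 -m creep '[[0,0.35,0.5,0,0,0,0],[0,0.35,0.55,0,0,0,0],[0,0.3,0.55,0,0,0,0],[0,0.3,0.55,0,0,0,0],[0,0.25,0.5,0,0,0,0],[0,0.2,0.45,0,0,0,0],[0,0.1,0.4,0,0,0,0],[0,0.1,0.4,0,0,0,0],[0,0,0,0,0,0,0],[0,0,0,0,0,0,0]]'
python3 way.py 118 20 15 10 5 0
```

```text
time_s: 31.6
tool_pos: [0.48, 0.2005, 0.1587]
tool_rot: [-179.8, -0.4, -78.1]
force: [0.4, 0.5, 1.1]
grip_width: 0.0002
now corner x,z rel hinge -112.4 34.0 y off -0.6
20.0 tool y,z cm [-0.43 -1.39]
15.0 tool y,z cm [-0.05 -0.43]
10.0 tool y,z cm [0.24 0.56]
5.0 tool y,z cm [0.44 1.57]
0.0 tool y,z cm [0.56 2.6 ]
```

```bash
python3 -m creep '[[0,0,0.2,0,0,0,0],[0,0,0.2,0,0,0,0],[0,0,0.2,0,0,0,0],[0,0,0.2,0,0,0,0],[0,0,0.2,0,0,0,0],[0,0,0.2,0,0,0,0],[0,0,0.2,0,0,0,0],[0,0,0.2,0,0,0,0],[0,0,0.15,0,0,0,0],[0,0,0.1,0,0,0,0],[0,0,0.1,0,0,0,0],[0,0,0,0,0,0,0]]'
python3 way.py 118 5 0
```

```text
time_s: 32.8
tool_pos: [0.4803, 0.2004, 0.1377]
tool_rot: [-179.8, -0.4, -78.1]
force: [-1.1, 0.2, -0.2]
grip_width: 0.0004
now corner x,z rel hinge -112.2 13.0 y off -0.8
5.0 tool y,z cm [ 0.47 -0.52]
0.0 tool y,z cm [0.58 0.5 ]
```

```bash
python3 -m creep '[[0,0,0.12,0,0,0,0],[0,0,0.12,0,0,0,0],[0,0,0.12,0,0,0,0],[0,0,0.1,0,0,0,0],[0,0,0.08,0,0,0,0],[0,0,0.05,0,0,0,0],[0,0,0,0,0,0,0]]'
python3 way.py 118 0
```

```text
time_s: 33.5
tool_pos: [0.4805, 0.2006, 0.1338]
tool_rot: [-179.8, -0.5, -78.1]
force: [-0.5, -0.1, -0.1]
grip_width: 0.0004
now corner x,z rel hinge -111.9 9.1 y off -0.7
0.0 tool y,z cm [0.61 0.11]
```

```bash
python3 -m creep '[[0,0,0.08,0,0,0,0],[0,0,0.08,0,0,0,0],[0,0,0.05,0,0,0,0],[0,0,0.05,0,0,0,0],[0,0,0,0,0,0,0]]'
python3 -m creep '[[0,0,0.06,0,0,0,0],[0,0,0.06,0,0,0,0],[0,0,0,0,0,0,0]]'
```

```text
time_s: 34.0
tool_pos: [0.4807, 0.2008, 0.1337]
tool_rot: [-179.8, -0.6, -78.1]
force: [-1.1, 0.4, 0.6]
grip_width: 0.0005
time_s: 34.3
tool_pos: [0.4807, 0.2008, 0.1337]
tool_rot: [-179.9, -0.7, -78.1]
force: [-0.9, -0.9, 0.5]
grip_width: 0.0001
```

```bash
python3 -m creep '[[0,0,0.2,0,0,0,0],[0,0,0.2,0,0,0,0]]'; python3 -m creep '[[0,0,0.3,0,0,0,0],[0,0,0.3,0,0,0,0]]'
python3 - <<'E'
from h import *
for n,r,cs in(("side",(130,235),(215,330)),("top",(170,275),(150,270))):
    c=cam(n); w=cloud(c)
    a=np.radians(11.6);ex=np.array([np.cos(a),np.sin(a)]);ey=np.array([-ex[1],ex[0]])
    p=w[r[0]:r[1],cs[0]:cs[1]].reshape(-1,3);d=p[:,:2]-[.5031,.2518];X=d@ex*1e3;Y=d@ey*1e3
    for lo,hi in((-72,-55),(-40,-20),(-10,10),(20,40),(45,65)):
        s=(X>lo)&(X<hi)&(Y>40)&(Y<95)&(p[:,2]>.04)&(p[:,2]<.1); print(n,lo,s.sum(),np.round(np.median(p[s,2])*1e3,1) if s.any() else 0)
    if n=="side": cv2.imwrite("pics/l2.png",cv2.resize(c["frame"][90:230,190:350],None,fx=3.5,fy=3.5))
E
```

```text
time_s: 34.5
tool_pos: [0.4809, 0.2011, 0.1334]
tool_rot: [-179.9, -0.8, -78.2]
force: [-9.4, -3.1, 21.9]
grip_width: 0.0006
time_s: 34.7
tool_pos: [0.4809, 0.2014, 0.1333]
tool_rot: [180.0, -1.1, -78.2]
force: [-10.8, -4.7, 29.2]
grip_width: 0.0003
side -72 57 64.0
side -40 3 62.8
side -10 0 0
side 20 0 0
side 45 0 0
top -72 6 63.3
top -40 0 0
top -10 0 0
top 20 0 0
top 45 0 0
```

View pics/l2.png

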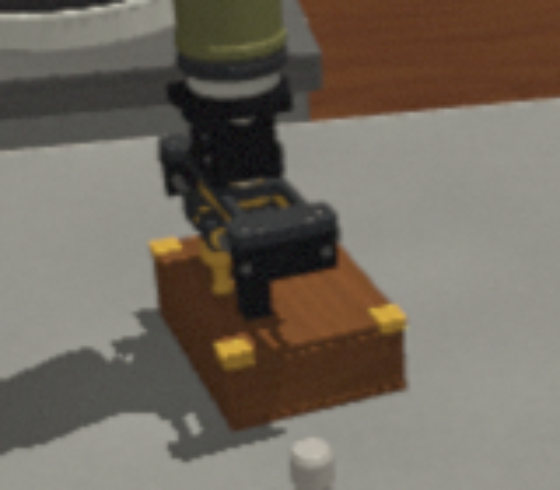

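The lid lies shut on the rim; pressing it with 29 N moved it no further. I'll back straight up and clear, then check.

```bash
python3 -m creep '[[0,0,-0.3,0,0,0,0],[0,0,-0.6,0,0,0,0],[0,0,-1.5,0,0,0,0],[0,0,-3,0,0,0,0],[0,0,-3.5,0,0,0,0],[0,0,-3.5,0,0,0,0],[0,0,-3,0,0,0,0],[0,0,-2,0,0,0,0],[0,0,0,0,0,0,0]]'
python3 -m creep '[[3,1,0,0,0,0,0],[4,1,0,0,0,0,0],[4,1,0,0,0,0,0],[4,1,0,0,0,0,0],[4,1,0,0,0,0,0],[4,1,0,0,0,0,0],[4,0,0,0,0,0,0],[4,0,0,0,0,0,0],[4,0,0,0,0,0,0],[2,0,0,0,0,0,0],[0,0,0,0,0,0,0],[0,0,0,0,0,0,0]]'
python3 - <<'E'
from h import *
C={n:cam(n) for n in("top","side")}; w=cloud(C["top"])
a=np.radians(11.6);ex=np.array([np.cos(a),np.sin(a)]);ey=np.array([-ex[1],ex[0]])
p=w[170:275,150:270].reshape(-1,3);d=p[:,:2]-[.5031,.2518];X=d@ex*1e3;Y=d@ey*1e3
for lo,hi in((-68,-55),(-40,-20),(-10,10),(20,40),(50,66)):
    s=(X>lo)&(X<hi)&(abs(Y)<92)&(abs(Y)>30)&(p[:,2]>.03); print("lid",lo,s.sum(),np.round(np.median(p[s,2])*1e3,1))
W0=cloud(dict(np.load("top0.npz")))
for k,u,v,r,lo,hi in [("a",318,249,11,.030,.045),("c",458,245,11,.03,.045),("eye",305,232,9,.045,.07),("heat",370,199,11,.03,.041),("rack",437,247,17,.05,.07),("teal",341,186,11,.03,.045),("red",381,147,11,.03,.045)]:
    for W in(W0,w):
        q=W[v-r:v+r,u-r:u+r].reshape(-1,3);q=q[(q[:,2]>lo)&(q[:,2]<hi)];print(k,len(q),np.round(q.mean(0)*1e3,1))
cv2.imwrite("pics/f.png",C["side"]["frame"])
E
```

```text
time_s: 35.7
tool_pos: [0.48, 0.2052, 0.3171]
tool_rot: [-179.9, -1.0, -78.1]
force: [-0.0, 0.0, -0.6]
grip_width: 0.0004
time_s: 36.9
tool_pos: [0.4951, -0.1798, 0.3141]
tool_rot: [179.8, -0.5, -77.7]
force: [0.9, -0.0, 0.1]
grip_width: 0.0006
lid -68 246 62.9
lid -40 387 62.8
lid -10 381 62.9
lid 20 376 62.7
lid 50 299 63.2
a 215 [451.2  -7.1  35.2]
a 221 [451.3  -7.9  34.7]
c 222 [ 452.4 -369.6   34.8]
c 125 [ 447.1 -376.5   34.9]
eye 103 [494.2  25.5  54.3]
eye 103 [494.5  25.6  53.7]
heat 130 [ 580.8 -148.2   36.6]
heat 128 [ 580.8 -148.1   36.4]
rack 88 [ 452.  -319.    56.5]
rack 0 [nan nan nan]
teal 205 [618.  -71.9  35.3]
teal 206 [617.9 -71.8  35. ]
red 202 [ 724.  -181.6   35. ]
red 201 [ 724.  -181.5   35.2]<stdin>:10: RuntimeWarning: Mean of empty slice.
  ret = um.true_divide(
```

View pics/f.png

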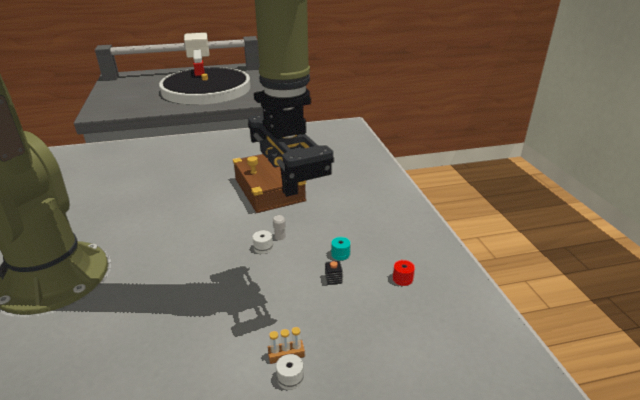

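The side view shows the lid shut at (268,180). weight_a at (263,241) and weight_c at (290,371) stand upright beside the undisturbed eyepiece, heater and rack. The lid is level at 63 mm, which matches rim plus lid thickness. The arm hides the rack from the top camera in this view, but the side view shows it where it was. Handing in.

```bash
python3 -c "
from cell import order; order.sign_off()"
```

```text
the job is handed in; nothing more can be done
```

The heavy counterweight is weight_b. It stands upright on the green pad, and the lid is fully shut. I handed the job in at about 37 s on the robot's clock.

- **Weighing:** weight_c read about 1.7 N and weight_a about 1.0 N when lifted, so both are light. weight_b read about 4.2 N. I lowered all three until the wrist force dropped off before letting go.
- **Lid:** I pushed it over from behind with closed fingers, then eased it down at about 1 cm/s. A final press of about 29 N moved it no further. Afterwards it measured level at 62.7–63.2 mm all over, against 63 mm expected for fully shut.
- **Neighbours:** the eyepiece and heater are within 0.5 mm of where they started, and weight_a is within 1 mm and upright.
- **Not confirmed by the last check:** the arm hid the rack and part of weight_c from the top camera at the end. The final side picture shows both standing in place. Earlier side measurements, taken after c was put down, had the rack within 0.5 mm of its start and c within about 2 mm.

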